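Crosswise tightening of a vacuum cell cover

ROBOT

A 6-joint arm with a two-finger parallel gripper is mounted at the origin on a cart in front of the work surface, level with it; the furniture and walls round the work are solid. World frame = base frame: x ahead of the robot, y to its left, z up, the work surface at z = 0. Lengths are in mm, angles in rad, forces in N, time in s.
With the tool pointing down it reaches from about 350 to 850 mm from the base axis. Payload 8.1 kg.
Tool frame: the origin (TCP) lies midway between the tips of the shut fingers; the grasp point (between the pads) lies manip.grip_depth behind it (manip.grip_depth is the distance from the TCP to the grasp point, in mm); z points along the fingers, y is the line along which they close (so a half turn about z gives the same grasp; the last joint's range is limited). The gripper opens to 93 mm and grips with 3 to 60 N. Pads are 15 mm wide; open, the fingers measure 128 mm over their backs; the gripper's body (75 mm by 188 mm) begins 65 mm behind the grasp point.
Start: joints at [-1.243, 0.13, 1.488, -0, 1.523, -0.085], TCP at [240.725, -549.597, 218.635] pointing down, gripper open.
Joint ranges: [-2.96, 2.96], [-0.89, 2.26], [0.02, 2.5], [-1.34, 4.48], [0, 2.73], [-2.66, 2.66]. Speed limits (rad/s): [2.39, 2.39, 2.79, 3.14, 3.14, 3.14].

INTERFACE

Orientations are given as [roll, pitch, yaw] about the fixed x, y, z axes, in that order (R = Rz(yaw) Ry(pitch) Rx(roll)).
In Python, from cell import manip gives the robot as it stands.
- The arm moves only by the shell command python3 -m pendant 'ROWS'. ROWS is JSON, a list that holds one entry, the list of rows, each a list of 5 numbers: the shift along the tool's x, y, z in mm, then the turn about the tool's z in rad, then the closure in counts, from 0 (fully open) to 255 (shut). A call has 1 to 5 rows; each row shifts and turns the commanded pose from where the row before left it, along the tool's axes as they then stand; what a row does not reach is not made up. A row lasts 1/8 s, in which the tool goes at most 62.5 mm and 10.7 degrees, less where a joint would pass 70% of its speed; a pose out of reach is approached as far as the arm can. A call is refused whole if a number of a shift passes 62.5 or a number of a turn 0.188, either way. A call with a gripper value outside its range is refused whole. The fingers move at their own pace and stop on an object; the grip force is fixed at half the most. Time passes only in rows, so rows that do not move let the fingers close. It gives the time, the measured TCP pose, the force, the opening and the grip force at its end, in the units of the state.
- manip.get_state(): the state, without advancing time (a new reading comes with each control period).
- manip.camera(name): name is "scene" or "top" or "wrist"; returns (picture, depth): 480x640x3 uint8, red, green, blue; 480x640 float32, mm along the optical axis (not along the pixel's ray), 0 where there is no reading.
- manip.get_calibration(name): a dict with "fov_y" (degrees; the focal length in pixels is half the picture's height over the tangent of half this angle, whatever the lens; pixels are square), "cx", "cy" (the principal point, pixels), "R" (3x3) and "t" (3): a world point X has camera coordinates R X + t. Camera axes: x right, y down, z forward; pixel columns grow to the right and rows downward; lengths in mm; the calibration is good to about 2 mm. A picture is of the moment at which its call begins: read the wrist's pose just before it. get_calibration takes no time and is no camera call; for the wrist camera it gives the pose at the moment of the call.
- manip.hand_in(): hands the job in; it is judged then, once.
The state is a dict: "t": time; "joints": joint angles; "joint_velocities": joint speeds; "joint_torque": joint torques, N m; "tcp_pos": TCP position; "tool_rot": TCP orientation; "wrist_force": force on the tool from outside, world axes, zero at the start; "wrist_torque": the same for the moment, N m; "finger_gap": finger opening in mm; "grasp_force": force on a finger pad.
Only numpy, scipy, OpenCV 4.12 (cv2) and the standard library are available. Lean on these libraries where they do the work, as an engineer would, in place of code of your own. Each camera call takes 0.05 s, during which the arm holds its last target. There are 200 camera calls.

TASK

Tighten the four black knobs on the sloping cover of the vacuum cell evenly, in two rounds: first turn every knob clockwise to its middle (thick) tick, and only then turn every knob on to its stop at the double tick. In both rounds work crosswise, going from each first knob to the one diagonally opposite before the other pair, and leave the things round the cell where they are.

Things in the scene. Friction and masses are not known exactly. Their poses are not given: they have to be found in the camera images.
- cover_centre (a point): Centre of the sight glass, at the outer face of the vacuum cell's aluminium cover, 160 mm wide, fixed on a stand and sloping up away from the robot at 28 degrees to the level. Axes: z square out of the cover (up and towards the robot), x up the slope, y left along the cover. A round sight glass, 60 mm across, stands 6 mm proud here; the knobs' axes are at x = +/-50 mm, y = +/-50 mm.
- grip_upper_left (a point): Grip point of the upper left knob (upper = up the slope, left = the robot's left), on its turning axis 24 mm out from the cover. Its black bar is 40 mm long, 12 mm thick, and stands 8 to 36 mm out from the cover; pinch it across its thickness. Axes: z square out of the cover (turning axis), x along the bar to the small nose at one end, y across the thickness.
- knob_upper_left (a joint): Turn of the upper left knob in rad, clockwise as seen facing the cover: 0 loose (nose at the thin raised tick, 43 degrees left of straight up the slope), 0.75 middle (thick tick, straight up the slope), 1.5 tight against its stop (double tick, 43 degrees right). It stays where left and takes about 0.1 N m to turn.
- grip_upper_right (a point): Grip point of the upper right knob (upper = up the slope, left = the robot's left), on its turning axis 24 mm out from the cover. Its black bar is 40 mm long, 12 mm thick, and stands 8 to 36 mm out from the cover; pinch it across its thickness. Axes: z square out of the cover (turning axis), x along the bar to the small nose at one end, y across the thickness.
- knob_upper_right (a joint): Turn of the upper right knob in rad, clockwise as seen facing the cover: 0 loose (nose at the thin raised tick, 43 degrees left of straight up the slope), 0.75 middle (thick tick, straight up the slope), 1.5 tight against its stop (double tick, 43 degrees right). It stays where left and takes about 0.1 N m to turn.
- grip_lower_left (a point): Grip point of the lower left knob (upper = up the slope, left = the robot's left), on its turning axis 24 mm out from the cover. Its black bar is 40 mm long, 12 mm thick, and stands 8 to 36 mm out from the cover; pinch it across its thickness. Axes: z square out of the cover (turning axis), x along the bar to the small nose at one end, y across the thickness.
- knob_lower_left (a joint): Turn of the lower left knob in rad, clockwise as seen facing the cover: 0 loose (nose at the thin raised tick, 43 degrees left of straight up the slope), 0.75 middle (thick tick, straight up the slope), 1.5 tight against its stop (double tick, 43 degrees right). It stays where left and takes about 0.1 N m to turn.
- grip_lower_right (a point): Grip point of the lower right knob (upper = up the slope, left = the robot's left), on its turning axis 24 mm out from the cover. Its black bar is 40 mm long, 12 mm thick, and stands 8 to 36 mm out from the cover; pinch it across its thickness. Axes: z square out of the cover (turning axis), x along the bar to the small nose at one end, y across the thickness.
- knob_lower_right (a joint): Turn of the lower right knob in rad, clockwise as seen facing the cover: 0 loose (nose at the thin raised tick, 43 degrees left of straight up the slope), 0.75 middle (thick tick, straight up the slope), 1.5 tight against its stop (double tick, 43 degrees right). It stays where left and takes about 0.1 N m to turn.
- amber_bottle: Bystander, loose: brown bottle, 60 mm across and 175 mm tall, standing to one side of the cell. Origin at the centre of its underside.
- beaker: Bystander, loose: open clear plastic beaker, 77 mm across and 92 mm tall, standing to the other side of the cell. Origin at the centre of its underside.
- pipette: Bystander, loose: hand pipette, 240 mm long, lying in front. Origin at the centre of its underside.
- forceps: Bystander, loose: steel forceps, 126 mm long, lying close in front of the cell. Origin at the centre of its underside.
- marker: Bystander, loose: capped marker pen, 135 mm long, lying in front. Origin at the centre of its underside.
- tape_roll: Bystander, loose: roll of tape, 96 mm across and 25 mm high, lying to the left. Origin at the centre of its underside.

How it is judged (in metres and radians):
On the way:
1. all four knobs are turned to their middle ticks (value of joint each of knob_upper_left, knob_upper_right, knob_lower_left, knob_lower_right above 0.55 rad), for 0.1 s.
At the end, for the whole second after the job is handed in: All four knobs stand within 0.15 rad of their stop (above 1.35 rad) and at rest (value of joint each of knob_upper_left, knob_upper_right, knob_lower_left, knob_lower_right above 1.35 rad and velocity of joint each of knob_upper_left, knob_upper_right, knob_lower_left, knob_lower_right below 0.05 rad/s); the robot touches nothing.
It fails at once if a knob is turned clearly past its middle tick (1.0 rad) while another has not yet reached its own (0.55 rad) (value of joint any of knob_upper_left, knob_upper_right, knob_lower_left, knob_lower_right above 1 rad and value of joint any of knob_upper_left, knob_upper_right, knob_lower_left, knob_lower_right below 0.55 rad).
It fails at once if first round not crosswise: two neighbouring knobs are past 0.55 rad while both their diagonal opposites are still loose ((value of joint each of knob_upper_left, knob_upper_right above 0.55 rad and value of joint each of knob_lower_right, knob_lower_left below 0.55 rad) or (value of joint each of knob_upper_left, knob_lower_left above 0.55 rad and value of joint each of knob_lower_right, knob_upper_right below 0.55 rad) or (value of joint each of knob_lower_right, knob_upper_right above 0.55 rad and value of joint each of knob_upper_left, knob_lower_left below 0.55 rad) or (value of joint each of knob_lower_right, knob_lower_left above 0.55 rad and value of joint each of knob_upper_left, knob_upper_right below 0.55 rad)).
It fails at once if second round not crosswise: two neighbouring knobs are past 1.2 rad while both their diagonal opposites are not ((value of joint each of knob_upper_left, knob_upper_right above 1.2 rad and value of joint each of knob_lower_right, knob_lower_left below 1.2 rad) or (value of joint each of knob_upper_left, knob_lower_left above 1.2 rad and value of joint each of knob_lower_right, knob_upper_right below 1.2 rad) or (value of joint each of knob_lower_right, knob_upper_right above 1.2 rad and value of joint each of knob_upper_left, knob_lower_left below 1.2 rad) or (value of joint each of knob_lower_right, knob_lower_left above 1.2 rad and value of joint each of knob_upper_left, knob_upper_right below 1.2 rad)).
It fails at once if a bystander is pushed more than 20 mm from its place or tipped over (distance of any of amber_bottle, beaker, pipette, forceps, marker, tape_roll from where it was at the start of the episode above 0.02 m or angle between any of amber_bottle, beaker's own z axis and vertical above 0.5 rad).
It also fails if it takes over 72 s, if anything falls off the work surface, if the arm or the gripper's body presses on something with over 40 N, if the wrist force passes 120 N, or if a joint passes its speed limit or range.

## Working session

There is one attempt and no reset: what is moved stays moved. The work goes in short steps, Python scripts to look and compute and a shell command to move; the robot and the scene stay as the last step left them, time stands still between calls to the robot, and variables do not carry over. Pictures are saved under pics/ and viewed, at most 10 in all, crops included, and the job is handed in when it is done.

```bash
ls; mkdir -p pics
python3 - <<'E'
from cell import manip
import cv2,numpy as np
print(manip.get_state()); print(manip.grip_depth)
for n in("scene","top"):
    p,d=manip.camera(n); c=manip.get_calibration(n); print(n,c)
    cv2.imwrite(f"pics/{n}0.png",p[:,:,::-1]); np.savez(f"{n}0.npz",p=p,d=d,**c)
E
```

```text
pics
{'t': 0.0, 'joints': array([-1.24342135e+00,  1.31150560e-01,  1.48927500e+00,  2.37015617e-06,
        1.52298013e+00, -8.54309293e-02]), 'joint_velocities': array([ 4.05113640e-04, -9.49338523e-06, -1.28328269e-03, -2.55720255e-04,
        5.61437524e-05,  5.84540761e-05]), 'joint_torque': array([ 1.87472811e-03, -5.59838998e+01, -4.91763175e+01,  7.68296281e-02,
        3.54525691e-02, -1.53044739e-04]), 'tcp_pos': array([ 240.53158865, -549.06330985,  217.5961224 ]), 'tool_rot': array([-3.13978643e+00, -1.57059918e-04,  4.12805648e-01]), 'wrist_force': array([ 0.07276026, -0.03264237, -0.15645019]), 'wrist_torque': array([ 0.01826415, -0.00239728, -0.02260257]), 'grasp_force': 0.0, 'finger_gap': 92.92386750796472}
18.8
scene {'fov_y': 44.06637186709313, 'cx': 318.5318230175892, 'cy': 240.57167572775785, 'R': array([[-0.78964881, -0.61344693, -0.01173114],
       [-0.46134976,  0.60625204, -0.64777686],
       [ 0.40448875, -0.50610407, -0.7617398 ]]), 't': array([ 447.20348922,  287.08966123, 1190.70062328])}
top {'fov_y': 49.920589302353164, 'cx': 316.848092543329, 'cy': 234.74178080730897, 'R': array([[-0.02384511, -0.9996302 ,  0.01307198],
       [-0.99185582,  0.0220192 , -0.12544795],
       [ 0.12511373, -0.01595684, -0.99201408]]), 't': array([  33.04190464,  525.04878201, 1222.24852637])}
```

View pics/scene0.png

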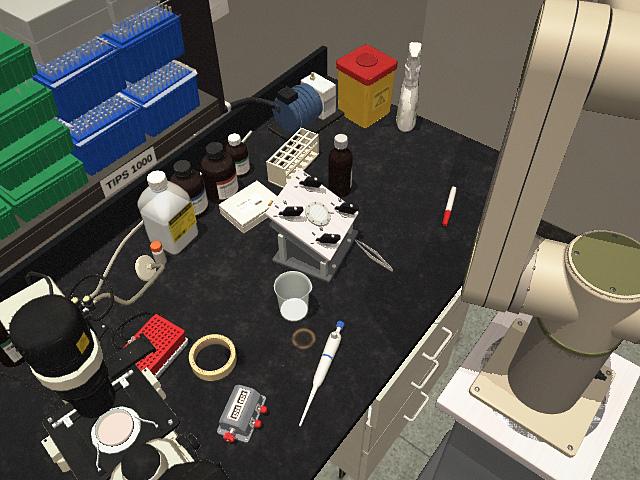

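View pics/top0.png

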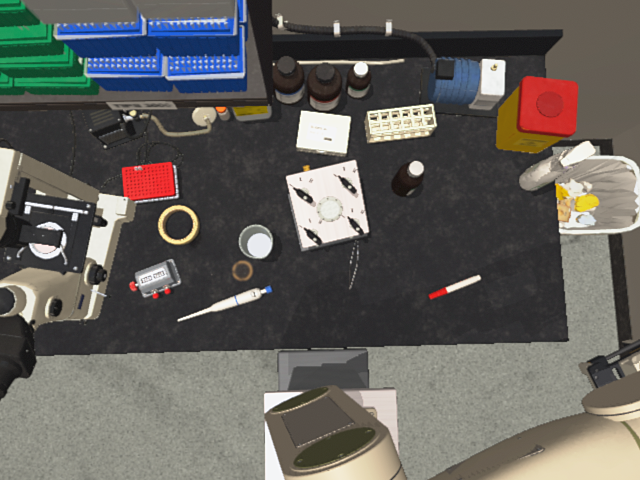

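The scene picture shows the cover at about (317,213), with the bottle behind it at (341,165), the beaker at (293,295) and the forceps at (375,252). The top picture shows the cover at (328,205), slightly yawed, with the knobs near (299,193), (348,184), (312,237) and (356,226). The bottle is at (408,178) and the beaker at (256,241).

```bash
cat > h.py <<'E'
import numpy as np,cv2
def load(n):
    z=np.load(n+".npz"); f=240/np.tan(np.radians(float(z['fov_y']))/2); return z['p'],z['d'],z['R'],z['t'],f,float(z['cx']),float(z['cy'])
def pts(d,R,t,f,cx,cy):
    v,u=np.mgrid[:480,:640]; c=np.dstack([(u-cx)/f*d,(v-cy)/f*d,d]); return (c-t)@R
def ray(uv,R,t,f,cx,cy):
    d=R.T@np.array([(uv[0]-cx)/f,(uv[1]-cy)/f,1]); return -R.T@t,d
E
python3 - <<'E'
from h import *
p,d,*c=load("top0"); P=pts(d,*c)
hsv=cv2.cvtColor(p,cv2.COLOR_RGB2HSV)
roi=np.zeros((480,640),bool); roi[155:255,280:375]=1
m=roi&(hsv[...,2]>150)&(hsv[...,1]<40)&(d>0)&(P[...,2]>30)
n,l,s,cc=cv2.connectedComponentsWithStats(m.astype(np.uint8)); k=1+s[1:,4].argmax(); m=l==k
Q=P[m]
for _ in range(5):
    A=np.c_[Q[:,:2],np.ones(len(Q))]; w=np.linalg.lstsq(A,Q[:,2],rcond=None)[0]; r=abs(A@w-Q[:,2]); Q=Q[r<max(3*np.median(r),1.5)]
nrm=np.array([-w[0],-w[1],1]);nrm/=np.linalg.norm(nrm)
print("n",nrm,"tilt",np.degrees(np.arccos(nrm[2])),"yaw",np.degrees(np.arctan2(-nrm[1],-nrm[0])),len(Q))
p0=np.array([Q[:,0].mean(),Q[:,1].mean(),0]);p0[2]=w@[p0[0],p0[1],1]
def onpl(uv,h):
    o,r=ray(uv,*c); return o+r*((p0+h*nrm-o)@nrm)/(r@nrm)
rect=cv2.minAreaRect(np.argwhere(m)[:,::-1].astype(np.float32)); print(rect); print("box",[onpl(b,0).round(1) for b in cv2.boxPoints(rect)])
cen=onpl(rect[0],0); print("cen",cen)
hull=cv2.convexHull(np.argwhere(m)[:,::-1].astype(np.int32)); h=np.zeros((480,640),np.uint8);cv2.fillConvexPoly(h,hull,1)
b=(h>0)&(hsv[...,2]<70)
n,l,s,cc=cv2.connectedComponentsWithStats(b.astype(np.uint8))
for i in range(1,n):
    if s[i,4]>25:
        uv=np.argwhere(l==i)[:,::-1].astype(np.float32); print(s[i],cc[i],onpl(cc[i],36).round(1),P[l==i].mean(0).round(1))
for nm in("amber",):pass
cv2.imwrite("pics/crop1.png",cv2.resize(p[150:260,270:380,::-1],(660,660))[:600])
E
```

```text
n [-0.45585412 -0.09929726  0.8844982 ] tilt 27.810166706717244 yaw 12.28859972066322 4046
((328.287841796875, 203.32655334472656), (73.69802856445312, 71.59822082519531), 76.67546081542969)
box [array([641.8,  90.3, 164.7]), array([676. , -64.8, 165. ]), array([ 525.5, -106.7,   82.7]), array([490.3,  57.2,  83. ])]
cen [585.41236331  -5.28078515 124.93681158]
[339 177  17  16  70] [347.22857143 184.21428571] [617.  -45.6 177.4] [617.6 -45.8 174.6]
[294 188  19  15  82] [303.6097561  195.07317073] [595.   50.  176.8] [592.9  49.8 187.1]
[348 217  16  17  66] [355.28787879 225.31818182] [532.6 -64.4 131.8] [533.  -64.6 129.1]
[305 229  16  16  78] [312.96153846 236.06410256] [510.5  31.3 131.1] [511.   31.2 126.6]
```

View pics/crop1.png

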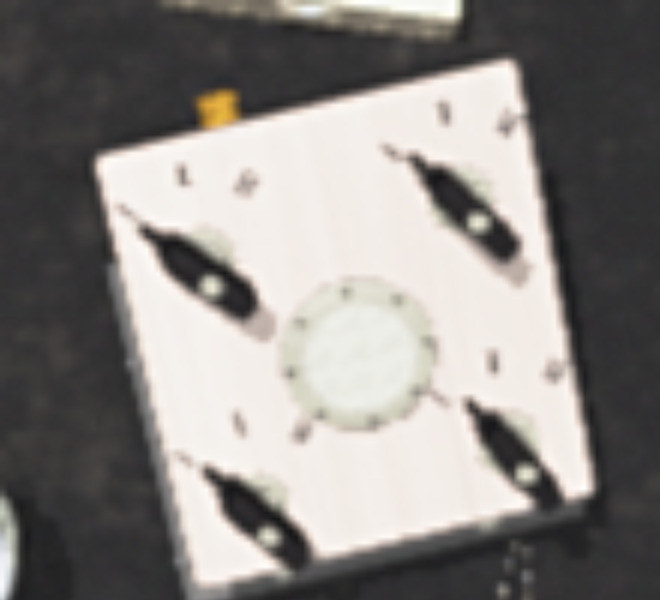

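The crop shows the bolt heads at the knob centres: UL (211,286), UR (480,220), LR (527,472), LL (268,535). All the noses sit at the thin ticks, i.e. loose. I'll cast these points onto the plane 36 mm out.

```bash
cat >> h.py <<'E'
YAW=np.radians(12.3); T=np.radians(28)
EX=np.array([np.cos(YAW)*np.cos(T),np.sin(YAW)*np.cos(T),np.sin(T)]); EY=np.array([-np.sin(YAW),np.cos(YAW),0]); N=np.cross(EX,EY)
S={'UL':(50,50),'UR':(50,-50),'LL':(-50,50),'LR':(-50,-50)}
def rel(target,psi=None,st=None):
    "shift along tool axes (tool down) and turn to reach target TCP"
    from cell import manip
    st=st or manip.get_state(); y=st['tool_rot'][2]; D=np.array(target)-st['tcp_pos']
    return np.r_[D@[np.cos(y),np.sin(y),0],D@[np.sin(y),-np.cos(y),0],-D[2],(y-psi) if psi is not None else 0].round(3)
E
python3 - <<'E'
from h import *
p,d,*c=load("top0"); P=pts(d,*c)
p0=np.array([585.4,-5.3,124.9])
px={'UL':(211,286),'UR':(480,220),'LL':(268,535),'LR':(527,472)}
L=[]
for k,(a,b) in px.items():
    o,r=ray((270+a/6-.4,150+b/6-.4),*c); q=o+r*((p0+36*N-o)@N)/(r@N); L.append(q-36*N-S[k][0]*EX-S[k][1]*EY); print(k,q.round(1),L[-1].round(1))
C=np.mean(L,0);print("centre",C.round(1))
for k,(a,b) in S.items(): print(k,(C+a*EX+b*EY+24*N).round(1))
for n,(u,v) in dict(bottle=(413,168),beaker=(256,241)).items(): print(n,P[v-3:v+4,u-3:u+4].reshape(-1,3).mean(0).round())
print("to hover",rel(C+[ -60,0,190],YAW))
E
```

```text
UL [590.6  47.6 174.4] [574.6  -7.1 119.1]
UR [612.9 -50.9 174.8] [575.6  -7.8 119.5]
LL [504.7  28.5 127.6] [575.   -7.4 119.3]
LR [526.4 -69.4 127.8] [575.4  -7.5 119.4]
centre [575.2  -7.4 119.3]
UL [596.6  48.4 164. ]
UR [617.9 -49.3 164. ]
LL [510.4  29.6 117.1]
LR [531.7 -68.1 117.1]
bottle [ 651. -192.  175.]
beaker [517. 172.   2.]
to hover [ 4.68840e+02 -3.85992e+02 -9.16440e+01  1.98000e-01]
```

```bash
python3 -m pendant '[[[47,-38.6,-15,0,100],[47,-38.6,-15,0,100],[47,-38.6,-15,0,100],[47,-38.6,-15,0,100],[47,-38.6,-12,0,100]]]'; python3 -m pendant '[[[47,-38.6,-5,0,120],[47,-38.6,-5,0,120],[47,-38.6,-5,0,120],[47,-38.6,-5,0,120],[47,-38.6,0,0,120]]]'; python3 -m pendant '[[[0,0,0,0.188,120],[0,0,0,0,120],[0,0,0,0,120]]]'
python3 - <<'E'
from cell import manip
import cv2,numpy as np
from h import *
s=manip.get_state(); c=manip.get_calibration("wrist"); p,d=manip.camera("wrist")
print(s['tcp_pos'],s['tool_rot'],s['finger_gap'],s['joints'])
cv2.imwrite("pics/w0.png",p[:,:,::-1]); np.savez("wrist0.npz",p=p,d=d,**c)
E
```

```text
t: 0.72
tcp_pos: [378.8, -277.2, 290.9]
tool_rot: [3.141, -0.0, 0.412]
wrist_force: [0.7, 0.0, -0.4]
finger_gap: 57.2
grasp_force: 0.0
t: 1.35
tcp_pos: [516.8, -6.0, 310.8]
tool_rot: [3.141, -0.0, 0.413]
wrist_force: [0.9, -0.4, 0.2]
finger_gap: 49.5
grasp_force: 0.0
t: 1.72
tcp_pos: [515.9, -8.5, 310.3]
tool_rot: [-3.142, 0.0, 0.228]
wrist_force: [0.1, 0.2, 0.3]
finger_gap: 49.4
grasp_force: 0.0
[515.89456166  -8.48937524 310.28867925] [-3.14154628e+00  3.99709121e-04  2.28485702e-01] 49.447577752262966 [-1.15782299e-01 -1.17419839e-01  1.57181624e+00 -9.18788470e-05
  1.68758816e+00  1.22651765e+00]
```

View pics/w0.png

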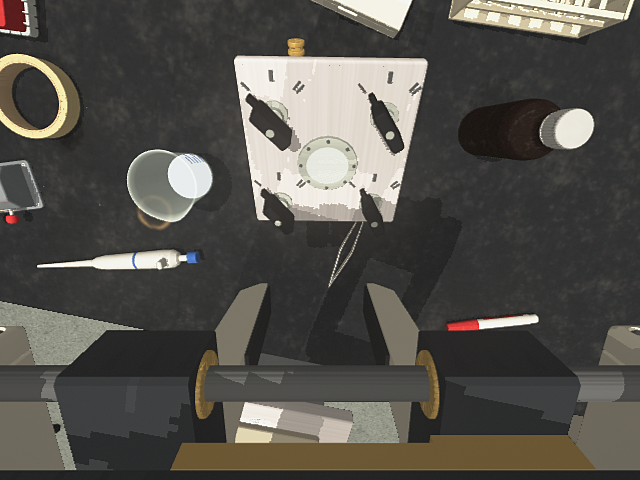

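The wrist view shows the bolt heads at UL (270,130), UR (386,131), LL (278,223) and LR (374,223), with the glass centre at (327,163). I'll check these against the model.

Run:
```python
from h import *
p,d,*w=load("wrist0"); _,_,*t=load("top0")
C=np.array([575.2,-7.4,119.3])
def tri(a,b):
    o1,r1=ray(a,*t);o2,r2=ray(b,*w)
    k=np.linalg.lstsq(np.c_[r1,-r2],o2-o1,rcond=None)[0];q1=o1+k[0]*r1;q2=o2+k[1]*r2
    return (q1+q2)/2,np.linalg.norm(q1-q2)
px={'UL':((211,286),(270,130)),'UR':((480,220),(386,131)),'LL':((268,535),(278,223)),'LR':((527,472),(374,223)),'glass':((360,355),(327,163))}
for k,(a,b) in px.items():
    a=(270+a[0]/6-.4,150+a[1]/6-.4); q,e=tri(a,b); s=S.get(k,(0,0)); h=36 if k in S else 6
    o,r=ray(b,*w); m=C+s[0]*EX+s[1]*EY+h*N; x=o+r*((m-o)@N)/(r@N)
    print(k,"tri",q.round(1),"gap",e.round(1),"wrist-plane minus model",(x-m).round(1))
```

```text
UL tri [591.5  48.5 172.9] gap 2.2 wrist-plane minus model [0.9 1.9 0.7]
UR tri [615.3 -50.3 158.1] gap 4.6 wrist-plane minus model [0.7 5.4 1. ]
LL tri [504.1  29.  133.7] gap 1.0 wrist-plane minus model [-2.7  1.5 -1.2]
LR tri [525.8 -68.3 129.2] gap 2.0 wrist-plane minus model [-1.1  1.5 -0.4]
glass tri [573.2  -6.9 122.4] gap 2.2 wrist-plane minus model [1.  2.3 0.8]
```

```bash
cat >> h.py <<'E'
C=np.array([575,-6.7,119.3])
def low(k,out=16,ax=26):
    b=C+S[k][0]*EX+S[k][1]*EY; return np.r_[(b+ax*N)[:2],(b+out*N)[2]]
E
python3 -c "
from h import *
for k in S: print(k,low(k).round(1),rel(low(k),YAW))"
```

```text
UL [595.6  49.  156.9] [ 9.05880e+01 -3.81920e+01  1.53514e+02  1.30000e-02]
UR [616.9 -48.7 156.9] [8.93120e+01 6.18000e+01 1.53514e+02 1.30000e-02]
LL [509.3  30.1 110. ] [ 2.30000e+00 -3.93190e+01  2.00461e+02  1.30000e-02]
LR [530.6 -67.6 110. ] [1.02400e+00 6.06730e+01 2.00461e+02 1.30000e-02]
```

```bash
python3 -m pendant '[[[45,-19,0,0.013,120],[45.6,-19.2,0,0,120],[0,0,40,0,120],[0,0,40,0,120],[0,0,0,0,120]]]'; python3 -m pendant '[[[0,0,35,0,120],[0,0,25,0,120],[0,0,13.5,0,120],[0,0,0,0,120],[0,0,0,0,120]]]'
python3 - <<'E'
from h import *
from cell import manip
print(rel(low('UL'),YAW))
p,d=manip.camera("wrist"); cv2.imwrite("pics/w1.png",p[:,:,::-1])
E
```

```text
t: 2.4
tcp_pos: [593.8, 48.1, 226.4]
tool_rot: [-3.14, 0.008, 0.213]
wrist_force: [-1.0, 0.5, 0.4]
finger_gap: 49.3
grasp_force: 0.0
t: 3.02
tcp_pos: [597.3, 48.8, 159.0]
tool_rot: [3.141, -0.003, 0.212]
wrist_force: [0.0, 0.0, 0.5]
finger_gap: 49.1
grasp_force: 0.0
[-1.718e+00 -5.020e-01  2.117e+00 -2.000e-03]
```

View pics/w1.png

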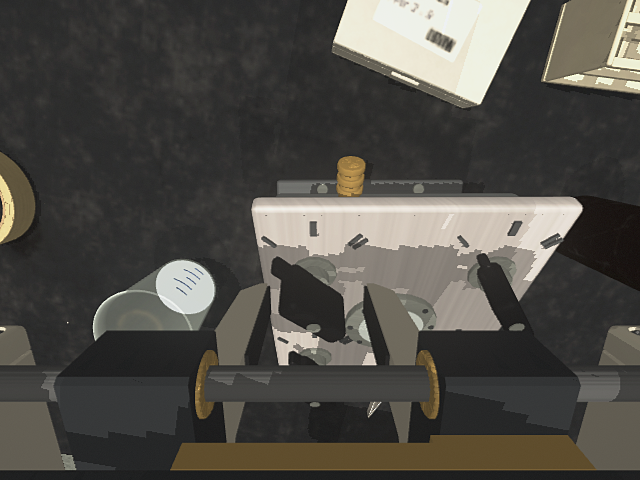

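The wrist view shows the UL bar between the fingers, its bolt head at (314,328) midway between the pads and no contact. Closing now.

```bash
python3 -m pendant '[[[0,0,0,0,160],[0,0,0,0,180],[0,0,0,0,200],[0,0,0,0,255],[0,0,0,0,255]]]';python3 -m pendant '[[[0,0,0,0,255],[0,0,0,0,255]]]'
python3 - <<'E'
from h import *
from cell import manip
s=manip.get_state();print(s['wrist_torque'],s['tcp_pos'])
p,d=manip.camera("wrist"); cv2.imwrite("pics/w2.png",p[150:400,200:600,::-1])
E
```

```text
t: 3.7
tcp_pos: [599.2, 51.0, 159.8]
tool_rot: [-3.141, -0.008, 0.214]
wrist_force: [5.9, 6.2, 6.1]
finger_gap: 11.7
grasp_force: 30.0
t: 3.95
tcp_pos: [599.2, 51.0, 159.8]
tool_rot: [-3.14, -0.008, 0.214]
wrist_force: [5.9, 9.0, 5.7]
finger_gap: 11.6
grasp_force: 30.0
[ 1.46561783 -1.17389172  0.08314144] [599.22316299  51.02895961 159.83418412]
```

View pics/w2.png

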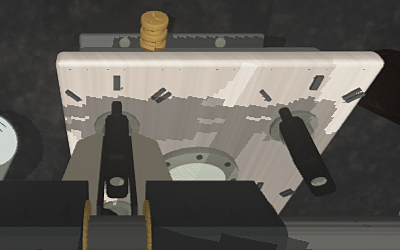

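The picture shows the UL nose on the thick tick, so squeezing sets the middle position. I'll do LR, UR and LL the same way, adding a 2 mm sideways correction.

```bash
python3 -m pendant '[[[0,0,0,0,120],[0,0,0,0,120],[0,0,0,0,120],[0,0,-25,0,120],[0,0,-30,0,120]]]'; python3 -m pendant '[[[-44,49,0,0,120],[-44.3,49,0,0,120],[0,0,0,0,120],[0,0,35,0,120],[0,0,35,0,120]]]'; python3 -m pendant '[[[0,0,22,0,120],[0,0,11,0,120],[0,0,0,0,120],[0,0,0,0,120]]]'; python3 -c "
from h import *
print(rel(low('LR')+[0,2,0],YAW))"
```

```text
t: 4.62
tcp_pos: [595.4, 48.7, 211.3]
tool_rot: [-3.141, 0.003, 0.212]
wrist_force: [1.0, 0.2, 0.3]
finger_gap: 49.2
grasp_force: 0.0
t: 5.25
tcp_pos: [534.7, -59.1, 141.6]
tool_rot: [3.141, -0.001, 0.212]
wrist_force: [0.4, 0.4, 0.5]
finger_gap: 49.6
grasp_force: 0.0
t: 5.75
tcp_pos: [535.0, -59.4, 110.2]
tool_rot: [3.141, -0.002, 0.213]
wrist_force: [-0.5, 0.3, 0.3]
finger_gap: 49.4
grasp_force: 0.0
[-5.602e+00  5.113e+00  2.850e-01 -2.000e-03]
```

```bash
python3 -m pendant '[[[-5,5,0,0,120],[0,0,0,0,160],[0,0,0,0,180],[0,0,0,0,200],[0,0,0,0,255]]]';python3 -m pendant '[[[0,0,0,0,255],[0,0,0,0,255],[0,0,0,0,255]]]'; python3 -c "
from h import *
print(rel(low('LR')+[0,2,0],YAW))"; python3 -m pendant '[[[0,0,0,0,120],[0,0,0,0,120],[0,0,0,0,120],[0,0,-45,0,120],[0,0,-45,0,120]]]'; python3 -m pendant '[[[0,0,-15,0,120],[0,0,0,0,120]]]';  python3 -c "
from h import *
print(rel(low('UR')+[0,2,0],YAW))"
```

```text
t: 6.38
tcp_pos: [530.3, -65.8, 109.1]
tool_rot: [3.141, 0.0, 0.212]
wrist_force: [-0.6, -5.2, -2.4]
finger_gap: 15.0
grasp_force: 11.5
t: 6.75
tcp_pos: [530.2, -66.2, 108.9]
tool_rot: [3.14, 0.0, 0.212]
wrist_force: [-0.1, -5.5, 0.1]
finger_gap: 11.6
grasp_force: 29.9
[ 0.541 -0.547 -1.011 -0.003]
t: 7.38
tcp_pos: [529.6, -65.0, 199.4]
tool_rot: [-3.141, 0.001, 0.212]
wrist_force: [2.0, 0.3, 1.3]
finger_gap: 48.9
grasp_force: 0.0
t: 7.62
tcp_pos: [530.9, -65.4, 214.8]
tool_rot: [3.141, -0.002, 0.212]
wrist_force: [-0.7, 0.1, -0.2]
finger_gap: 49.3
grasp_force: 0.0
[ 8.7952e+01 -1.0400e-01  5.7932e+01 -2.0000e-03]
```

```bash
python3 -m pendant '[[[44,0,0,0,120],[44,0,0,0,120],[0,0,0,0,120],[0,0,35,0,120],[0,0,23,0,120]]]'; python3 -m pendant '[[[0,0,0,0,120],[0,0,0,0,120]]]';  python3 -c "
from h import *
print(rel(low('UR')+[0,2,0],YAW))"
```

```text
t: 8.25
tcp_pos: [614.2, -46.7, 152.5]
tool_rot: [-3.14, 0.004, 0.212]
wrist_force: [-1.3, 0.1, -0.3]
finger_gap: 49.2
grasp_force: 0.0
t: 8.5
tcp_pos: [616.0, -46.9, 156.4]
tool_rot: [3.142, -0.0, 0.212]
wrist_force: [0.2, 0.2, 0.7]
finger_gap: 49.5
grasp_force: 0.0
[ 0.862  0.001 -0.481 -0.002]
```

Next: close on UR, open, then go over to LL (tool x −88.3, y −100).

```bash
python3 -m pendant '[[[0,0,0,0,160],[0,0,0,0,180],[0,0,0,0,200],[0,0,0,0,255],[0,0,0,0,255]]]';python3 -m pendant '[[[0,0,0,0,255],[0,0,0,0,255]]]'; python3 -m pendant '[[[0,0,0,0,120],[0,0,0,0,120],[0,0,0,0,120],[0,0,-30,0,120],[0,0,-30,0,120]]]'; python3 -m pendant '[[[-30,-34,0,0,120],[-30,-34,0,0,120],[-28,-32,0,0,120],[0,0,0,0,120]]]';  python3 -c "
from h import *
print(rel(low('LL')+[0,2,0],YAW))"
```

```text
t: 9.12
tcp_pos: [617.4, -47.2, 157.3]
tool_rot: [3.14, -0.003, 0.212]
wrist_force: [2.4, -1.5, 3.9]
finger_gap: 12.0
grasp_force: 29.9
t: 9.38
tcp_pos: [617.4, -47.2, 157.3]
tool_rot: [3.14, -0.003, 0.212]
wrist_force: [4.3, -1.6, 5.1]
finger_gap: 11.9
grasp_force: 29.9
t: 10.0
tcp_pos: [615.5, -46.7, 215.8]
tool_rot: [-3.141, 0.002, 0.212]
wrist_force: [-0.3, -0.4, -0.4]
finger_gap: 48.8
grasp_force: 0.0
t: 10.5
tcp_pos: [507.2, 33.9, 215.7]
tool_rot: [-3.141, 0.001, 0.214]
wrist_force: [1.0, 0.1, -0.3]
finger_gap: 49.1
grasp_force: 0.0
[  1.674   2.174 105.749  -0.   ]
```

```bash
python3 -m pendant '[[[1.5,2,40,0,120],[0,0,35,0,120],[0,0,20,0,120],[0,0,10.5,0,120],[0,0,0,0,120]]]';python3 -c "
from h import *
print(rel(low('LL')+[0,2,0],YAW))"; python3 -m pendant '[[[0,0,0,0,160],[0,0,0,0,180],[0,0,0,0,200],[0,0,0,0,255],[0,0,0,0,255]]]';python3 -m pendant '[[[0,0,0,0,255],[0,0,0,0,255]]]'; python3 -m pendant '[[[0,0,0,0,120],[0,0,0,0,120],[0,0,0,0,120],[0,0,-55,0,120],[0,0,-55,0,120]]]';  python3 - <<'E'
from h import *
from cell import manip
p,d=manip.camera("top"); cv2.imwrite("pics/t2.png",cv2.resize(p[150:260,270:380,::-1],(550,550),interpolation=cv2.INTER_CUBIC))
print(rel(low('UL')+[0,2,0],YAW))
E
```

```text
t: 11.12
tcp_pos: [510.9, 30.5, 110.0]
tool_rot: [-3.141, 0.001, 0.212]
wrist_force: [-0.0, 0.3, 0.7]
finger_gap: 49.8
grasp_force: 0.0
[-1.217 -1.947  0.052 -0.003]
t: 11.75
tcp_pos: [514.2, 32.5, 113.4]
tool_rot: [-3.141, -0.008, 0.213]
wrist_force: [5.8, 7.0, 4.7]
finger_gap: 11.6
grasp_force: 30.0
t: 12.0
tcp_pos: [514.2, 32.5, 113.4]
tool_rot: [-3.141, -0.008, 0.213]
wrist_force: [5.9, 9.0, 4.4]
finger_gap: 11.9
grasp_force: 30.0
t: 12.62
tcp_pos: [510.1, 30.6, 220.8]
tool_rot: [-3.141, 0.003, 0.212]
wrist_force: [0.7, -0.1, -0.1]
finger_gap: 49.2
grasp_force: 0.0
[ 8.4114e+01 -2.8050e+00  7.3428e+01 -3.0000e-03]
```

View pics/t2.png

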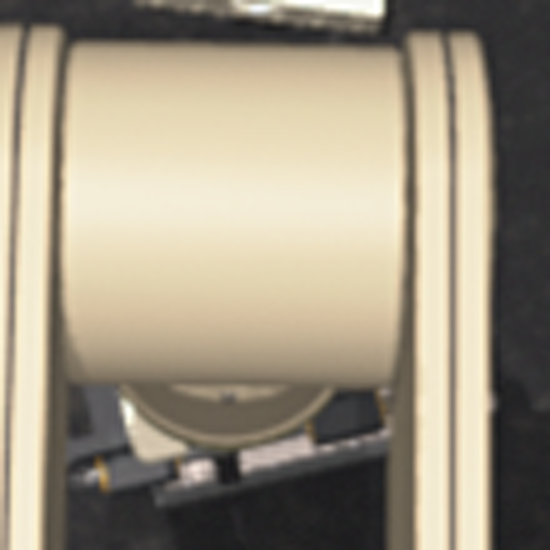

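The top camera's view of the cover is blocked by the arm. All four squeezes ended at a gap of about 11.7 mm, as on UL, and I'll check with the wrist camera on the next approach. Round 2 starts on UL with the tool turned to the tight angle (flank's level line, −0.70 rad from the middle).

```bash
python3 -m pendant '[[[42,-1.5,0,0,145],[42,-1.5,0,0,145],[0,0,0,0,145],[0,0,0,0,145]]]'
python3 - <<'E'
from h import *
from cell import manip
p,d=manip.camera("wrist"); cv2.imwrite("pics/w3.png",p[:,:,::-1])
E
python3 -m pendant '[[[0,0,0,0.175,145],[0,0,0,0.175,145],[0,0,0,0.175,145],[0,0,0,0.175,145],[0,0,0,0,145]]]'; python3 -m pendant '[[[0,0,0,0,145]]]';  python3 -c "
from h import *
print(rel(low('UL',22,28)+[0,2,0],YAW-.7))"
```

```text
t: 13.18
tcp_pos: [591.9, 51.2, 219.8]
tool_rot: [-3.141, 0.002, 0.212]
wrist_force: [-0.5, 1.2, -0.1]
finger_gap: 40.0
grasp_force: 0.0
t: 13.85
tcp_pos: [592.0, 51.1, 221.2]
tool_rot: [-3.141, -0.001, -0.487]
wrist_force: [0.6, 0.6, 0.7]
finger_gap: 39.8
grasp_force: 0.0
t: 13.98
tcp_pos: [592.2, 51.2, 221.0]
tool_rot: [-3.141, -0.001, -0.484]
wrist_force: [-0.2, -0.7, 0.1]
finger_gap: 40.0
grasp_force: 0.0
[ 2.3680e+00 -6.8800e-01  5.8774e+01  1.0000e-03]
```

View pics/w3.png

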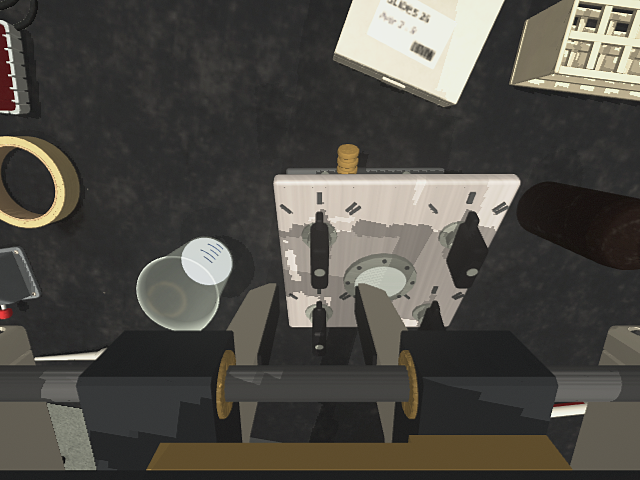

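The wrist view shows all four noses on or by their thick ticks, with UL at (319,215), UR at (475,215) and both lower bars pointing straight up the slope. Going on with UL.

```bash
python3 -m pendant '[[[2,-0.5,25,0,145],[0,0,20,0,145],[0,0,13,0,145],[0,0,0,0,145]]]'; python3 -m pendant '[[[0,0,0,0,165],[0,0,0,0,180],[0,0,0,0,200],[0,0,0,0,255],[0,0,0,0,255]]]';python3 -m pendant '[[[0,0,0,0,255],[0,0,0,0,255]]]'
python3 - <<'E'
from h import *
from cell import manip
s=manip.get_state();print(s['wrist_torque'],s['joints'][5])
p,d=manip.camera("wrist"); cv2.imwrite("pics/w4.png",p[:,:,::-1])
E
```

```text
t: 14.48
tcp_pos: [593.5, 50.9, 160.9]
tool_rot: [3.14, 0.003, -0.487]
wrist_force: [1.2, -0.1, 0.8]
finger_gap: 40.2
grasp_force: 0.0
t: 15.1
tcp_pos: [593.6, 50.3, 162.8]
tool_rot: [3.14, 0.001, -0.488]
wrist_force: [-7.1, -3.9, 4.5]
finger_gap: 15.0
grasp_force: 28.8
t: 15.35
tcp_pos: [593.6, 50.3, 162.8]
tool_rot: [3.14, 0.001, -0.488]
wrist_force: [-7.5, -4.4, 4.8]
finger_gap: 14.9
grasp_force: 28.8
[-0.41658678  1.10564361  0.21469071] 2.0577945261450568
```

View pics/w4.png

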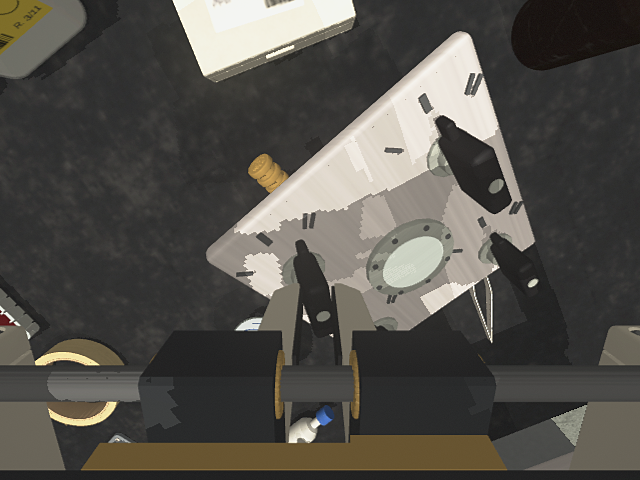

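The nose is at (301,242), close to the double tick at (309,220). I'll turn a little further while gripping to feel for the stop.

```bash
python3 -m pendant '[[[0,0,0,0.06,255],[0,0,0,0,255]]]'; python3 -c "
from cell import manip;s=manip.get_state();print(s['wrist_torque'])"
python3 -m pendant '[[[0,0,0,0.06,255],[0,0,0,0,255]]]'
python3 - <<'E'
from h import *
from cell import manip
s=manip.get_state();print(s['wrist_torque'],s['joints'][5])
c=manip.get_calibration("wrist"); p,d=manip.camera("wrist"); np.savez("wrist5.npz",p=p,d=d,**c); cv2.imwrite("pics/w5.png",cv2.resize(p[200:340,200:400,::-1],(800,560)))
_,_,R,t,f,cx,cy=load("wrist5")
b=C+[0,2,0]+50*EX+50*EY
for q in(1.2,1.35,1.5):
    a=.75-q; u=np.cos(a)*EX+np.sin(a)*EY
    for nm,X in(("cap",b+36*N),("end36",b+36*N+20*u),("end22",b+22*N+24*u)):
        x=R@X+t; print(q,nm,((np.array([x[0]/x[2]*f+cx,x[1]/x[2]*f+cy])-[200,200])*4).round(0))
E
```

```text
t: 15.65
tcp_pos: [594.0, 50.1, 162.9]
tool_rot: [3.14, 0.0, -0.549]
wrist_force: [-5.8, -5.0, 4.2]
finger_gap: 14.6
grasp_force: 30.8
[-0.5638028   0.78546303  0.25558131]
t: 15.9
tcp_pos: [594.1, 50.1, 163.1]
tool_rot: [3.14, 0.0, -0.609]
wrist_force: [-6.2, -5.4, 4.0]
finger_gap: 15.0
grasp_force: 31.3
[-0.56536341  0.80308198  0.18882573] 2.1786358436654676
1.2 cap [483. 451.]
1.2 end36 [435. 355.]
1.2 end22 [387. 258.]
1.35 cap [483. 451.]
1.35 end36 [459. 344.]
1.35 end22 [414. 247.]
1.5 cap [483. 451.]
1.5 end36 [483. 336.]
1.5 end22 [442. 238.]
```

View pics/w5.png

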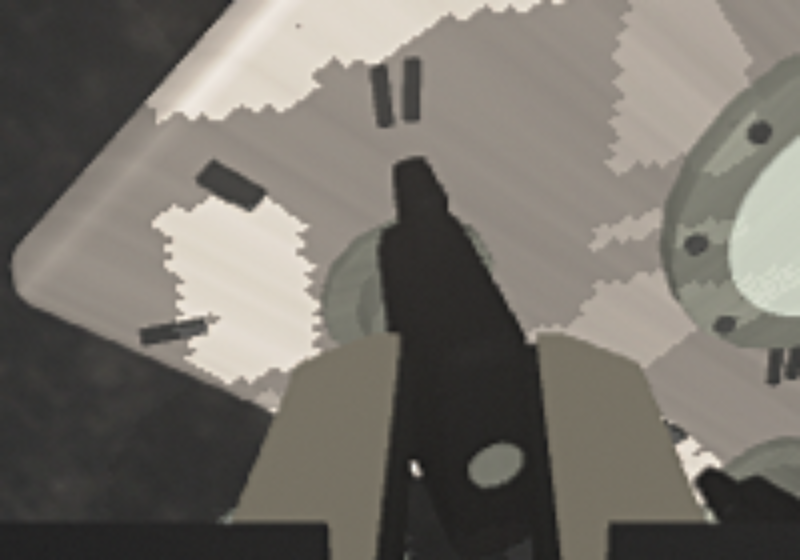

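Run:
```python
from h import *
_,_,*w=load("wrist5")
b0=C+[0,2,0]+50*EX+50*EY
def loc(px,h,b=b0):
    o,r=ray((200+px[0]/4,200+px[1]/4),*w); q=o+r*((b+h*N-o)@N)/(r@N)-b; return q@EX,q@EY
cap=loc((496,464),36); print("cap",np.round(cap,1))
for h in(0,):
  for nm,px in(("thin",(172,331)),("thick",(230,185)),("double",(397,92))): x,y=loc(px,h); print(nm,x.round(1),y.round(1),np.degrees(np.arctan2(y,x)).round(1))
for h in(8,12,16,20,24,28):
    x,y=loc((412,160),h); x-=cap[0];y-=cap[1]; print(h,"nose r",np.hypot(x,y).round(1),"knob",(.75-np.arctan2(y,x)).round(3))
```

```text
cap [-3.5  0.8]
thin 22.0 24.1 47.6
thick 31.2 0.7 1.2
double 21.8 -22.6 -46.0
8 nose r 29.1 knob 1.47
12 nose r 32.3 knob 1.434
16 nose r 35.5 knob 1.406
20 nose r 38.8 knob 1.382
24 nose r 42.0 knob 1.362
28 nose r 45.3 knob 1.344
```

Ten pictures viewed, so from here I'll read knob angles numerically from the wrist depth, using the dark points at bar height.

```bash
cat >> h.py <<'E'
def angle(name,k):
    p,d,*w=load(name); P=pts(d,*w)-(C+[0,2,0]+S[k][0]*EX+S[k][1]*EY)
    x,y,h=P@EX,P@EY,P@N; dark=(p.max(2)<65)&(d>0)&(np.hypot(x,y)<34)
    for nm,m in(("top",dark&(h>33)&(h<40)),("bar",dark&(h>10)&(h<40)),("nose",dark&(h>5)&(h<40)&(np.hypot(x,y)>23))):
        if m.sum()<15: print(k,nm,"few",m.sum()); continue
        X=np.c_[x[m],y[m]].astype(np.float32); v=cv2.fitLine(X,cv2.DIST_L2,0,.01,.01).ravel(); v=v*np.sign(v[0])
        print(k,nm,m.sum(),"c",X.mean(0).round(1),"h",h[m].mean().round(1),"line knob",round(.75-np.arctan2(v[1],v[0]),3),"mean-dir knob",round(.75-np.arctan2(*X.mean(0)[::-1]),3))
E
python3 - <<'E'
from h import *
angle("wrist5","UL");angle("wrist5","UR");angle("wrist0","UL");angle("wrist0","LR")
E
```

```text
UL top 1242 c [ 4.4 -2.7] h 36.8 line knob 1.478 mean-dir knob 1.294
UL bar 2410 c [ 8.7 -5.7] h 30.4 line knob 1.515 mean-dir knob 1.332
UL nose 201 c [ 20.6 -17.6] h 17.2 line knob 1.719 mean-dir knob 1.455
UR top 1724 c [4.3 0.8] h 36.9 line knob 0.764 mean-dir knob 0.557
UR bar 3440 c [9.3 1.7] h 29.8 line knob 0.804 mean-dir knob 0.574
UR nose 286 c [26.8  0.5] h 17.1 line knob 1.045 mean-dir knob 0.732
UL top 456 c [4.2 1.6] h 36.8 line knob -0.005 mean-dir knob 0.39
UL bar 990 c [5.8 0.9] h 29.2 line knob -0.056 mean-dir knob 0.605
UL nose 50 c [19.4 16.3] h 17.8 line knob 0.051 mean-dir knob 0.052
LR top 304 c [2.5 0.3] h 37.2 line knob 0.251 mean-dir knob 0.623
LR bar 528 c [6.8 1.5] h 31.3 line knob 0.223 mean-dir knob 0.526
LR nose 24 c [24.  12.1] h 16.8 line knob 0.049 mean-dir knob 0.284
```

UL reads about 1.48 on the bar's top face, so it is at its stop, and UR reads 0.76. Next is LR.

```bash
python3 -m pendant '[[[0,0,0,0,145],[0,0,0,0,145],[0,0,0,0,145],[0,0,-25,0,145],[0,0,-30,0,145]]]'; python3 -m pendant '[[[0,0,0,-0.12,145],[0,0,0,0,145]]]'; python3 -c "
from h import *
print(rel(low('LR',22,28)+[0,1.5,0],YAW-.7))"
```

```text
t: 16.58
tcp_pos: [594.0, 51.1, 217.2]
tool_rot: [3.141, 0.002, -0.608]
wrist_force: [0.4, 0.3, 0.3]
finger_gap: 39.9
grasp_force: 0.0
t: 16.82
tcp_pos: [594.8, 51.1, 217.9]
tool_rot: [-3.141, -0.001, -0.488]
wrist_force: [0.3, -0.7, -0.6]
finger_gap: 40.0
grasp_force: 0.0
[-2.47100e+00  1.34164e+02  1.02602e+02 -3.00000e-03]
```

```bash
python3 -m pendant '[[[-0.6,33.5,0,0,145],[-0.6,33.5,0,0,145],[-0.6,33.5,0,0,145],[-0.6,33.5,0,0,145],[0,0,0,0,145]]]'; python3 -m pendant '[[[0,0,25,0,145],[0,0,15,0,145],[0,0,0,0,145]]]'; python3 -c "
from h import *
print(rel(low('LR',22,28)+[0,1.5,0],YAW-.7))"
```

```text
t: 17.45
tcp_pos: [528.6, -67.8, 216.9]
tool_rot: [3.141, 0.001, -0.493]
wrist_force: [1.0, 1.0, -0.3]
finger_gap: 40.5
grasp_force: 0.0
t: 17.82
tcp_pos: [528.6, -65.5, 175.5]
tool_rot: [3.141, 0.004, -0.488]
wrist_force: [0.3, 0.4, 0.3]
finger_gap: 40.2
grasp_force: 0.0
[ 1.3270e+00  1.9700e-01  6.0291e+01 -2.0000e-03]
```

```bash
python3 -m pendant '[[[1,0,25,0,145],[0,0,22,0,145],[0,0,13,0,145],[0,0,0,0,145]]]'; python3 -m pendant '[[[0,0,0,0,165],[0,0,0,0,180],[0,0,0,0,200],[0,0,0,0,255],[0,0,0,0,255]]]';python3 -m pendant '[[[0,0,0,0,255],[0,0,0,0.06,255],[0,0,0,0,255],[0,0,0,0.06,255],[0,0,0,0,255]]]'
python3 - <<'E'
from h import *
from cell import manip
print(manip.get_state()['wrist_torque'])
c=manip.get_calibration("wrist"); p,d=manip.camera("wrist"); np.savez("wrist6.npz",p=p,d=d,**c)
for k in("LR","UL","UR"): angle("wrist6",k)
E
```

```text
t: 18.32
tcp_pos: [530.1, -66.5, 116.9]
tool_rot: [3.141, 0.002, -0.488]
wrist_force: [0.7, -0.0, -0.4]
finger_gap: 40.1
grasp_force: 0.0
t: 18.95
tcp_pos: [530.7, -67.3, 118.1]
tool_rot: [3.141, -0.001, -0.488]
wrist_force: [-2.5, -1.8, 5.7]
finger_gap: 14.3
grasp_force: 29.8
t: 19.58
tcp_pos: [530.8, -67.9, 118.2]
tool_rot: [3.141, -0.002, -0.609]
wrist_force: [-1.4, -4.1, 5.3]
finger_gap: 14.3
grasp_force: 31.4
[-0.25793427  0.2515673   0.26804939]
LR top 1218 c [ 4.4 -2.8] h 36.8 line knob 1.479 mean-dir knob 1.312
LR bar 2322 c [ 8.7 -5.9] h 30.4 line knob 1.513 mean-dir knob 1.349
LR nose 197 c [ 20.6 -17.7] h 17.1 line knob 1.745 mean-dir knob 1.46
UL top few 0
UL bar few 0
UL nose few 0
UR top 4190 c [ 2.4 -2.1] h 36.8 line knob 0.737 mean-dir knob 1.476
UR bar 7957 c [ 4.6 -3.6] h 30.0 line knob 0.708 mean-dir knob 1.412
UR nose 467 c [25.5 -1.5] h 17.7 line knob 0.381 mean-dir knob 0.807
```

LR is tight too. Now UR.

```bash
python3 -m pendant '[[[0,0,0,0,145],[0,0,0,0,145],[0,0,0,0,145],[0,0,-50,0,145],[0,0,-50,0,145]]]'; python3 -m pendant '[[[0,0,0,-0.12,145],[0,0,0,0,145]]]'; python3 -c "
from h import *
print(rel(low('UR',22,28)+[0,2,0],YAW-.7))"
```

```text
t: 20.25
tcp_pos: [529.7, -66.5, 217.7]
tool_rot: [3.141, 0.002, -0.608]
wrist_force: [1.9, -0.6, 0.6]
finger_gap: 39.7
grasp_force: 0.0
t: 20.5
tcp_pos: [530.7, -66.7, 217.8]
tool_rot: [-3.141, -0.001, -0.488]
wrist_force: [-0.4, 0.0, -0.3]
finger_gap: 40.0
grasp_force: 0.0
[ 6.6011e+01 -5.7466e+01  5.5643e+01 -3.0000e-03]
```

```bash
python3 -m pendant '[[[33,-28.7,0,0,145],[33,-28.7,0,0,145],[0,0,0,0,145],[0,0,0,0,145]]]'; python3 -c "
from h import *
print(rel(low('UR',22,28)+[0,2,0],YAW-.7))"
```

```text
t: 21.0
tcp_pos: [614.8, -47.0, 216.0]
tool_rot: [3.141, 0.003, -0.489]
wrist_force: [-1.0, 0.1, -0.6]
finger_gap: 40.4
grasp_force: 0.0
[ 1.0200e+00 -5.7300e-01  5.3795e+01 -4.0000e-03]
```

```bash
python3 -m pendant '[[[1,-0.5,25,0,145],[0,0,18,0,145],[0,0,11.5,0,145],[0,0,0,0,145]]]'; python3 -m pendant '[[[0,0,0,0,165],[0,0,0,0,180],[0,0,0,0,200],[0,0,0,0,255],[0,0,0,0,255]]]';python3 -m pendant '[[[0,0,0,0,255],[0,0,0,0.06,255],[0,0,0,0,255],[0,0,0,0.06,255],[0,0,0,0,255]]]'
python3 - <<'E'
from h import *
from cell import manip
c=manip.get_calibration("wrist"); p,d=manip.camera("wrist"); np.savez("wrist7.npz",p=p,d=d,**c)
angle("wrist7","UR")
E
python3 -m pendant '[[[0,0,0,0,145],[0,0,0,0,145],[0,0,0,0,145],[0,0,-25,0,145],[0,0,-30,0,145]]]'; python3 -m pendant '[[[0,0,0,-0.12,145],[0,0,0,0,145]]]'; python3 -c "
from h import *
print(rel(low('LL',22,28)+[0,2.5,0],YAW-.7))"
```

```text
t: 21.5
tcp_pos: [615.8, -47.1, 161.9]
tool_rot: [3.141, 0.002, -0.488]
wrist_force: [-0.6, -0.8, -0.4]
finger_gap: 39.8
grasp_force: 0.0
t: 22.12
tcp_pos: [616.4, -47.9, 163.4]
tool_rot: [3.14, 0.0, -0.488]
wrist_force: [-5.2, -4.4, 3.6]
finger_gap: 15.2
grasp_force: 28.7
t: 22.75
tcp_pos: [616.7, -48.4, 163.6]
tool_rot: [3.14, -0.001, -0.609]
wrist_force: [-3.8, -6.3, 3.6]
finger_gap: 15.3
grasp_force: 30.8
UR top 1212 c [ 4.7 -2.9] h 36.8 line knob 1.465 mean-dir knob 1.3
UR bar 2365 c [ 9. -6.] h 30.2 line knob 1.502 mean-dir knob 1.335
UR nose 206 c [ 20.8 -17.4] h 17.0 line knob 1.753 mean-dir knob 1.445
t: 23.42
tcp_pos: [616.2, -46.7, 217.6]
tool_rot: [3.141, 0.002, -0.607]
wrist_force: [1.8, -0.4, 0.3]
finger_gap: 40.1
grasp_force: 0.0
t: 23.68
tcp_pos: [617.0, -46.9, 218.3]
tool_rot: [-3.141, -0.001, -0.488]
wrist_force: [0.2, 0.3, -0.1]
finger_gap: 39.8
grasp_force: 0.0
[-1.33176e+02 -1.90980e+01  1.03065e+02 -3.00000e-03]
```

```bash
python3 -m pendant '[[[-33.3,-4.8,0,0,145],[-33.3,-4.8,0,0,145],[-33.3,-4.8,0,0,145],[-33.3,-4.8,0,0,145],[0,0,0,0,145]]]'; python3 -m pendant '[[[0,0,25,0,145],[0,0,15,0,145],[0,0,0,0,145]]]'; python3 -c "
from h import *
print(rel(low('LL',22,28)+[0,2.5,0],YAW-.7))"
```

```text
t: 24.3
tcp_pos: [506.7, 33.5, 217.4]
tool_rot: [3.141, 0.001, -0.488]
wrist_force: [1.1, -0.6, -0.4]
finger_gap: 40.1
grasp_force: 0.0
t: 24.68
tcp_pos: [507.3, 32.0, 176.1]
tool_rot: [3.14, 0.003, -0.489]
wrist_force: [0.1, 0.8, -0.7]
finger_gap: 40.4
grasp_force: 0.0
[ 7.6500e-01 -9.1900e-01  6.0889e+01 -4.0000e-03]
```

```bash
python3 -m pendant '[[[1,-1,25,0,145],[0,0,22,0,145],[0,0,13,0,145],[0,0,0,0,145]]]'; python3 -m pendant '[[[0,0,0,0,165],[0,0,0,0,180],[0,0,0,0,200],[0,0,0,0,255],[0,0,0,0,255]]]';python3 -m pendant '[[[0,0,0,0,255],[0,0,0,0.06,255],[0,0,0,0,255],[0,0,0,0.06,255],[0,0,0,0,255]]]'
python3 - <<'E'
from h import *
from cell import manip
c=manip.get_calibration("wrist"); p,d=manip.camera("wrist"); np.savez("wrist8.npz",p=p,d=d,**c)
angle("wrist8","LL")
E
python3 -m pendant '[[[0,0,0,0,145],[0,0,0,0,145],[0,0,0,0,145],[0,0,-50,0,145],[0,0,-50,0,145]]]'; python3 -m pendant '[[[-50,0,-50,0,145],[-40,0,-30,0,145],[0,0,0,0,145],[0,0,0,0,145]]]'
python3 - <<'E'
from h import *
from cell import manip
c=manip.get_calibration("wrist"); p,d=manip.camera("wrist"); np.savez("wrist9.npz",p=p,d=d,**c)
for k in S: angle("wrist9",k)
s=manip.get_state(); print(s['joint_velocities'].round(3))
E
```

```text
t: 25.18
tcp_pos: [509.1, 32.6, 117.4]
tool_rot: [3.141, 0.001, -0.488]
wrist_force: [0.2, 0.3, 0.1]
finger_gap: 39.8
grasp_force: 0.0
t: 25.8
tcp_pos: [508.2, 31.1, 118.1]
tool_rot: [3.138, 0.001, -0.488]
wrist_force: [-8.0, -9.2, 4.6]
finger_gap: 14.5
grasp_force: 29.2
t: 26.42
tcp_pos: [508.5, 30.7, 118.3]
tool_rot: [3.137, -0.0, -0.609]
wrist_force: [-6.7, -10.5, 4.0]
finger_gap: 14.4
grasp_force: 31.2
LL top 1180 c [ 4.4 -2.5] h 36.8 line knob 1.483 mean-dir knob 1.271
LL bar 2281 c [ 8.8 -5.8] h 30.4 line knob 1.514 mean-dir knob 1.33
LL nose 194 c [ 20.7 -17.4] h 17.1 line knob 1.715 mean-dir knob 1.451
t: 27.1
tcp_pos: [508.9, 33.0, 218.7]
tool_rot: [3.141, 0.001, -0.607]
wrist_force: [1.0, 0.6, 0.6]
finger_gap: 40.5
grasp_force: 0.0
t: 27.6
tcp_pos: [440.6, 80.8, 291.8]
tool_rot: [-3.142, -0.0, -0.607]
wrist_force: [0.2, -0.0, -0.8]
finger_gap: 40.0
grasp_force: 0.0
UL top 880 c [ 0.9 -1.1] h 37.1 line knob 1.452 mean-dir knob 1.653
UL bar 1113 c [ 3.2 -2.4] h 34.3 line knob 1.459 mean-dir knob 1.392
UL nose 62 c [ 19.3 -17.1] h 19.6 line knob 1.474 mean-dir knob 1.476
UR top few 0
UR bar few 0
UR nose few 0
LL top 488 c [ 1.9 -0.8] h 36.9 line knob 1.448 mean-dir knob 1.152
LL bar 815 c [ 4.9 -1.9] h 31.5 line knob 1.478 mean-dir knob 1.124
LL nose 42 c [ 20.1 -17. ] h 18.3 line knob 1.311 mean-dir knob 1.452
LR top 633 c [1.7 0.1] h 37.0 line knob 1.461 mean-dir knob 0.682
LR bar 1294 c [ 4.4 -0.1] h 29.8 line knob 1.488 mean-dir knob 0.762
LR nose 64 c [ 19.8 -16.3] h 17.9 line knob 1.406 mean-dir knob 1.437
[-0.008  0.016  0.005 -0.     0.003  0.002]
```

All four knobs read about 1.45–1.48 rad, with UR measured at 1.47 while it was gripped, and the arm is clear. Handing in.

```bash
python3 -c "
from cell import manip; print(manip.hand_in())"
```

```text
the job is handed in; nothing more can be done
None
```

All four knobs were turned crosswise, first to their middle ticks and then to about 1.45–1.48 rad against their stops. The job is handed in at about 28 s with the arm clear; the verdict was not shown, and I did not re-measure the bystanders.

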